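# Jam kitchen: one plum into the pot, the next one turned to it in the dish

## Task

We are filling the jam pot with plums: lower the loose plum from the ramekin gently into the pot, not dropping it, and let it go there. Then lift the dish by its handle and turn it about a quarter turn on the spot so that its spout points at the middle of the pot, keeping it level all the while with its own plum resting in the middle. Finish while still holding the dish level and motionless in the air over its mat, its underside clearly higher than the pot's rim and not touching the pot, with everything else left where it stood.

Things in the scene. Friction and masses are not known exactly. Their poses are not given: they have to be found in the camera images.
- mat: Thin yellow rectangular mat (170 x 140 x 3 mm) with dark tape at its corners, fixed to the white freezer top. The handled dish stands on its middle. Origin: centre of its underside, on the surface; x roughly away from the robot (yaw up to 0.25 rad), z up. The pot stands about 210 mm from its middle on one side (mat's +y or -y, drawn at random), the ramekin with the loose plum as far on the other side.
- dish: Round steel dish, 124 mm across, rim 30 mm high, about 0.22 kg. Its floor is flat to about 10 mm radius (4 mm above the underside), then slopes up by only about 9 degrees: the plum rolls off the middle if the dish is tipped more or jerked. Origin: centre of its underside; z up; +x points to the spout, the black bar handle runs along -x, at the start roughly towards the robot (within 0.35 rad).
- dish_middle (a point): Point on the dish's axis 28 mm above its underside, just inside its mouth; its resting plum's centre lies about here.
- dish_handle (a point): Middle of the grip on the dish's handle, 110 mm from the dish's axis along its -x, 30 mm above its underside. The handle is a flat-sided bar 14 mm wide (along dish y), 22 mm high (19 to 41 mm above the underside), reaching from 58 to 148 mm from the axis.
- dish_spout (a point): Tip of the small V-shaped pouring spout on the rim, 78 mm from the axis along the dish's +x, 28 mm above its underside.
- dish_plum_center (a point): Centre of the plum lying loose in the dish: a dark purple ball of 48 mm diameter, about 60 g; it rolls.
- loose_plum_center (a point): Centre of the other plum, an equal dark purple ball of 48 mm diameter, about 60 g, lying loose near the middle of the ramekin, its centre about 29 mm above the surface.
- loose_plum: The same plum, the one in the ramekin; this origin turns as it rolls, so use loose_plum_center for where it is.
- pot: Low round steel cooking pot, open, standing on the surface: outside diameter 160 mm, rim 65 mm high, wall 4 mm, floor 5 mm thick, two small loop ears at its +x and -x sides reaching out to 104 mm from the axis. 0.75 kg, loose. Origin: centre of its underside; z up.
- pot_in (a point): Centre of the pot's inner floor, 5 mm above the surface; the inside is about 148 mm wide and 60 mm deep.
- ramekin: Wide white ceramic ramekin, the one with the loose plum in it, 134 mm across, 36 mm high, wall and floor about 5 mm, flat inside. Origin: centre of its underside; z up.
- jam_jar: Bystander: large jar of dark red jam with a brass lid, 80 mm across, 130 mm high, beyond the mat. Origin: centre of its underside.
- small_jar: Bystander: small jam jar with a brass lid, 60 mm across, 75 mm high, beyond the mat to its left. Origin: centre of its underside.
- jar_lid: Bystander: loose brass jar lid lying flat, 74 mm across, 14 mm high, to the left of the handle. Origin: centre of its underside.
- spoon: Bystander: steel spoon about 170 mm long lying beyond the mat to its right. Origin: near its middle.
- spare_ramekin: Bystander: empty white ramekin, 104 mm across, 45 mm high, to the robot's left, nearer than the mat. Origin: centre of its underside.
- ramekin_stack: Bystander: stack of three white ramekins, 104 mm across, 131 mm high, far right. Origin: centre of its underside.
Mind the look-alikes: they are no part of the job. Several things have the shape of the pot; the one meant has the colours described above.

How it is judged:
On the way, in this order (a step that is already met when the one before it is completed fails the run):
1. the loose plum lies at rest on the pot's floor, let go (horizontal distance between loose_plum_center and pot_in below 0.055 m and height (world z) of loose_plum_center below 0.04 m and contact force between loose_plum and the fingers below 0.1 N and linear speed of loose_plum below 0.1 m/s), for 0.3 s.
2. the dish is lifted clear of its mat, held in the fingers (height (world z) of dish above 0.02 m and contact force between dish and the fingers above 1 N), for 0.1 s.
At the end, for the whole second after the job is handed in: Loose plum on the pot floor. Dish held still, underside over 65 mm up, not touching the pot, middle within 60 mm of the mat's middle from above, tilt under 0.12 rad, spout line passing within 45 mm of the pot's middle, its plum within 18 mm of dish_middle (horizontal distance between loose_plum_center and pot_in below 0.055 m and height (world z) of loose_plum_center below 0.04 m and height (world z) of dish above 0.065 m and contact force between dish and the fingers above 1 N and contact force between dish and pot below 0.1 N and angle between dish's own z axis and vertical below 0.12 rad and horizontal distance between dish and mat below 0.06 m and x of pot_in in the frame of dish above 0.1 m and y of pot_in in the frame of dish between -0.045 and 0.045 m and distance between dish_plum_center and dish_middle below 0.018 m and linear speed of dish below 0.03 m/s and angular speed of dish below 0.2 rad/s); the arm keeps its last pose, push and grip.
It fails at once if the loose plum is let fall into the pot (from more than about 12 mm) instead of being lowered (horizontal distance between loose_plum_center and pot_in below 0.09 m and contact force between loose_plum and the fingers below 0.1 N and linear speed of loose_plum above 0.5 m/s).
It fails at once if the plum or a hand hits the pot hard (the plum pressed down) (contact force between any of loose_plum, the arm and pot above 20 N).
It fails at once if the dish is tipped or its plum rolls away from the middle (angle between dish's own z axis and vertical above 0.2 rad or distance between dish_plum_center and dish_middle above 0.025 m).
It fails at once if the pot or the ramekin is pushed away (distance of any of pot, ramekin from where it was at the start of the episode above 0.03 m).
It fails at once if a bystander is disturbed (distance of any of jam_jar, small_jar, jar_lid, spoon, spare_ramekin, ramekin_stack from where it was at the start of the episode above 0.02 m).
It also fails if it takes over 72 s, if anything falls off the work surface, if the arm or the gripper's body presses on something with over 40 N, if the wrist force passes 120 N, or if a joint passes its speed limit or range.

## Robot

A 6-joint arm with a two-finger parallel gripper is mounted at the origin on the work surface. World frame = base frame: x ahead of the robot, y to its left, z up, the work surface at z = 0. Lengths are in m, angles in rad, forces in N, time in s.
With the tool pointing down it reaches from about 0.35 to 1 m from the base axis. Payload 7.1 kg.
Tool frame: the origin (TCP) lies on the centre line of the jaws, within the pads' length; the fingertips stand 19 mm ahead of it and the grasp point (between the pads) is the TCP (robot.nose_length is the distance from the TCP to the fingertips, in m); z points along the fingers, y is the line along which they close (so a half turn about z gives the same grasp; the last joint's range is limited). The gripper opens to 85 mm and grips with 20 to 120 N. Pads are 22 mm wide; open, the fingers measure 114 mm over their backs; the gripper's body (76 mm by 85 mm) begins 54 mm behind the grasp point. The pads swing forward as they close: fully open they stand 13 mm farther back than shut.
Start: joints at [-1.336, 0.423, 1.63, -0, 1.089, -0.019], TCP at [0.157, -0.605, 0.25] pointing down, gripper open.
Joint ranges: [-3, 3], [-0.9, 2.11], [0.09, 2.58], [-1.31, 4.45], [0.11, 2.69], [-2.54, 2.54]. Speed limits (rad/s): [2.39, 2.39, 3.01, 3.14, 3.14, 3.14].

## Interface

Orientations are given as a unit quaternion [w, x, y, z].
In Python, from rig import robot gives the robot as it stands.
- The arm moves only by the shell command python3 -m jog 'ROWS' [FORCE]. ROWS is JSON, a list that holds one entry, the list of rows, each a list of 7 numbers: the shift along the tool's x, y, z in m, then the turn, a rotation vector about the tool's x, y, z in degrees, then the opening, from 0 (shut) to 1 (fully open). A call has 1 to 12 rows; each row is the pose to reach, as a shift and turn from the pose commanded when the call began, along the tool's axes at that moment; what a row does not reach only later rows make up. A row lasts 1/12 s, in which the tool goes at most 41.7 mm and 7.16 degrees, less where a joint would pass 70% of its speed; a pose out of reach is approached as far as the arm can. A call with a gripper value outside its range is refused whole. The fingers move at their own pace and stop on an object; FORCE is the grip in N (left out, the last holds). Time passes only in rows, so rows that repeat a pose let the fingers close. It gives the time, the measured TCP pose, the force, the opening and the grip force at its end, in the units of the state.
- robot.sense(): the state, without advancing time (a new reading comes with each control period).
- robot.snapshot(name): name is "scene" or "top" or "wrist"; returns (picture, depth): 480x640x3 uint8, blue, green, red; 480x640 float32, m along the optical axis (not along the pixel's ray), 0 where there is no reading.
- robot.camera_params(name): a dict with "K" (3x3 intrinsics, pixels), "origin" and "rotation" of the camera in the world; the wrist camera has in their place "hand_eye" (4x4, takes a point from camera to tool coordinates, whose origin is the TCP and whose axes are the flange's). Camera axes: x right, y down, z forward; pixel columns grow to the right and rows downward; lengths in m; the calibration is good to about 2 mm. A picture is of the moment at which its call begins: read the wrist's pose just before it. camera_params takes no time and is no camera call.
- robot.job_done(): hands the job in; it is judged then, once.
The state is a dict: "clock": time; "qpos": joint angles; "qd": joint speeds; "effort": joint torques, N m; "tcp_pos": TCP position; "tool_rot": TCP orientation; "ft_force": force on the tool from outside, world axes, zero at the start; "wrist_torque": the same for the moment, N m; "finger_gap": finger opening in m; "finger_force": force on a finger pad.
Only numpy, scipy, OpenCV 4.12 (cv2) and the standard library are available. Lean on these libraries where they do the work, as an engineer would, in place of code of your own. Each camera call takes 0.05 s, during which the arm holds its last target. There are 200 camera calls.

## Working session

There is one attempt and no reset: what is moved stays moved. The work goes in short steps, Python scripts to look and compute and a shell command to move; the robot and the scene stay as the last step left them, time stands still between calls to the robot, and variables do not carry over. Pictures are saved under pics/ and viewed, at most 10 in all, crops included, and the job is handed in when it is done.

```bash
mkdir -p pics; ls; python3 - <<'E'
from rig import robot
import cv2,numpy as np
for n in ("scene","top"):
    p,d=robot.snapshot(n); cv2.imwrite(f"pics/{n}0.png",p); np.save(f"pics/{n}0.npy",d)
    c=robot.camera_params(n); print(n,np.round(c["K"],1).tolist(),np.round(c["origin"],3),np.round(c["rotation"],3).tolist())
s=robot.sense(); print(s["clock"],s["tcp_pos"],s["tool_rot"],s["finger_gap"]); print(robot.nose_length, robot.camera_params("wrist"))
E
```

```text
pics
scene [[570.3, 0.0, 310.1], [0.0, 570.3, 248.2], [0.0, 0.0, 1.0]] [1.123 1.017 0.816] [-0.112, 0.231, 0.847, -0.465]
top [[453.0, 0.0, 322.6], [0.0, 453.0, 245.2], [0.0, 0.0, 1.0]] [0.451 0.01  1.037] [0.033, -0.697, 0.714, -0.046]
0.1 [ 0.15685339 -0.60449347  0.24960892] [-7.13064079e-04  9.91956977e-01  1.26573461e-01 -7.68318716e-05] 0.08543891585256036
0.019 {'K': array([[400.34463531,   0.        , 318.00564639],
       [  0.        , 400.34463531, 237.76782036],
       [  0.        ,   0.        ,   1.        ]]), 'hand_eye': array([[-1.21985943e-03, -9.58839931e-01, -2.83944534e-01,
         7.24419704e-02],
       [ 9.99998275e-01, -1.56743939e-03,  9.96906489e-04,
         7.48892883e-04],
       [-1.40093960e-03, -2.83942828e-01,  9.58840189e-01,
        -1.23744022e-01],
       [ 0.00000000e+00,  0.00000000e+00,  0.00000000e+00,
         1.00000000e+00]])}
```

View pics/top0.png

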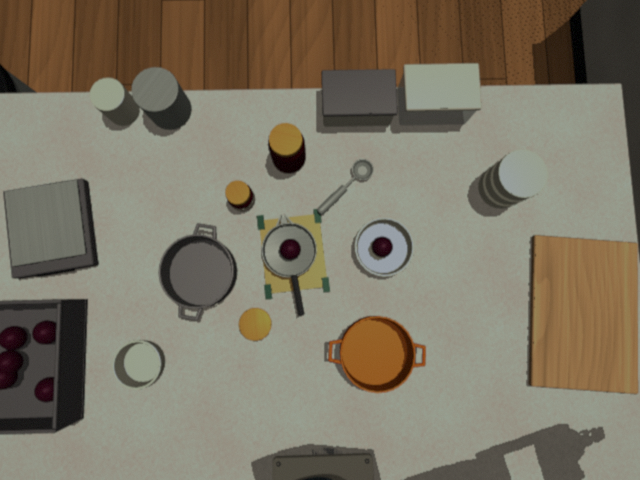

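View pics/scene0.png

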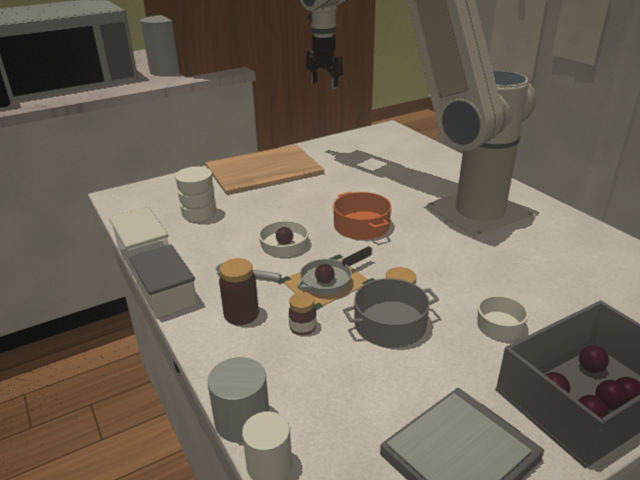

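Top view: the loose plum in the wide ramekin is at (381,247), the dish on its yellow mat at (290,250) with its handle tip at (299,312). There are two pot shapes: grey steel at (198,270) and orange at (376,354). The steel one fits the colour and stands about 210 mm from the mat, opposite the ramekin. I'll confirm with a crop and measure.

```bash
cat > h.py <<'E'
from rig import robot
import cv2,numpy as np
from scipy.spatial.transform import Rotation as R
def q(w): return R.from_quat([w[1],w[2],w[3],w[0]])
def cam(n,s=None):
    c=robot.camera_params(n)
    if n=="wrist":
        H=np.array(c["hand_eye"]); A=q(s["tool_rot"]).as_matrix()
        return np.array(c["K"]),A@H[:3,3]+s["tcp_pos"],A@H[:3,:3]
    r=np.array(c["rotation"]); 
    return np.array(c["K"]),np.array(c["origin"]),(q(r).as_matrix() if r.size==4 else r)
def ray(C,uv,z):
    K,o,A=C; d=A@np.linalg.inv(K)@np.array([uv[0],uv[1],1.]); return o+d*(z-o[2])/d[2]
def cloud(C,D):
    K,o,A=C; v,u=np.mgrid[:480,:640]
    P=np.stack([(u-K[0,2])/K[0,0]*D,(v-K[1,2])/K[1,1]*D,D],-1)
    return P@A.T+o
def circ(P):  # circle fit xy
    M=np.c_[2*P[:,:2],np.ones(len(P))]; a=np.linalg.lstsq(M,(P[:,:2]**2).sum(1),rcond=None)[0]
    return a[:2],np.sqrt(a[2]+a[:2]@a[:2])
def blob(m,near):
    n,l,st,c=cv2.connectedComponentsWithStats(m.astype(np.uint8)); 
    k=[i for i in range(1,n) if st[i,4]>15]; i=min(k,key=lambda i:np.hypot(*(c[i]-near)))
    return c[i],st[i,4],l==i
E
python3 - <<'E'
from h import *
p=cv2.imread("pics/top0.png");D=np.load("pics/top0.npy");C=cam("top");P=cloud(C,D)
hsv=cv2.cvtColor(p,cv2.COLOR_BGR2HSV);h,s,v=cv2.split(hsv)
print("surface z",np.median(P[400:420,200:240,2]))
pl=((h>150)|(h<8))&(s>90)&(v<110)
for nm,uv in (("loose",(381,247)),("dishplum",(290,250))):
    c,a,m=blob(pl,uv); z=P[m][:,2]; print(nm,c,a,"zmax",z.max(),ray(C,c,.029 if nm=="loose" else .031))
def rim(uv,r,z0,z1):
    m=np.zeros(h.shape,np.uint8);cv2.circle(m,uv,r,1,-1)
    Q=P[(m>0)&(P[...,2]>z0)&(P[...,2]<z1)]
    c,rr=circ(Q)
    for _ in range(4):
        e=abs(np.hypot(*(Q[:,:2]-c).T)-rr); c,rr=circ(Q[e<.006])
    return c,rr,(e<.006).sum()
print("pot",rim((198,270),42,.058,.07)); print("ramekin",rim((381,247),32,.029,.04)); print("dish",rim((290,250),28,.028,.037))
y=(h>18)&(h<35)&(s>70)&(v>100); mm=np.zeros(h.shape,np.uint8); cv2.rectangle(mm,(255,208),(332,302),1,-1)
g=((h>40)&(h<100)&(s>50)&(v<130))
mk=((y|g)&(mm>0)).astype(np.uint8)
pts=np.argwhere(mk)[:,::-1]; rc=cv2.minAreaRect(pts.astype(np.float32)); print("mat",rc); 
bx=np.array([ray(C,b,.003) for b in cv2.boxPoints(rc)]);print(np.round(bx,3).tolist(),bx.mean(0))
hm=((v<60)&(P[...,2]>.025)&(P[...,2]<.055)); hm[:272]=0;hm[322:]=0;hm[:,:280]=0;hm[:,312:]=0
c,a,m=blob(hm,(297,295)); pts=np.argwhere(m)[:,::-1].astype(np.float32); W=np.array([ray(C,t,.041) for t in pts])
vx,vy,x0,y0=cv2.fitLine(W[:,:2].astype(np.float32),cv2.DIST_L2,0,.01,.01).ravel()
print("handle",c,a,"mean",W.mean(0),"z",np.median(P[m][:,2]),"yaw",np.arctan2(vy,vx),W.min(0),W.max(0))
o=cv2.resize(p[180:400,140:440],None,fx=2.6,fy=2.6,interpolation=2);cv2.imwrite("pics/crop.png",o)
E
```

```text
surface z 0.0001458817971802251
loose [381.74157303 246.42696629] 267 zmax 0.056087986220667796 [ 0.55845406 -0.14272981  0.029     ]
dishplum [289.76573427 248.94055944] 286 zmax 1.0370921026908142 [0.5573731  0.06337411 0.031     ]
pot (array([0.51136769, 0.26304265]), np.float64(0.07739807357761756), np.int64(540))
ramekin (array([ 0.55726224, -0.14601227]), np.float64(0.06354826611076307), np.int64(448))
dish (array([0.55582687, 0.06536446]), np.float64(0.05943652886191193), np.int64(210))
mat ((292.8947448730469, 253.8505859375), (82.7052230834961, 63.600276947021484), 83.8844985961914)
[[0.638, 0.139, 0.003], [0.651, -0.007, 0.003], [0.461, -0.022, 0.003], [0.449, 0.121, 0.003]] [0.54983735 0.05782961 0.003     ]
handle [296.75720165 294.78600823] 243 mean [0.45537952 0.04931514 0.041     ] z 0.043826185949785934 yaw 0.16532007 [0.41147159 0.03643649 0.041     ] [0.49866584 0.06130361 0.041     ]
```

View pics/crop.png

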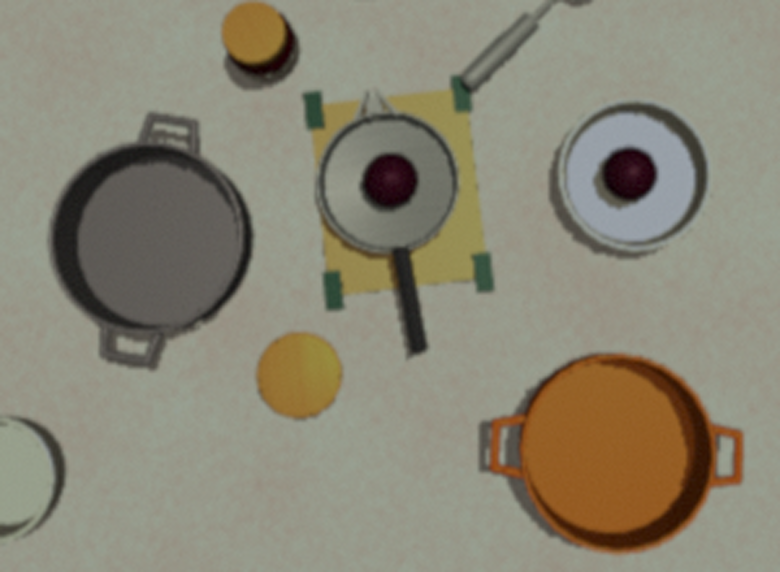

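The crop confirms it: the grey steel pot at crop (150,240) is the one, and the orange one at (612,450) is the look-alike. Heights and radii match: pot rim r=77, ramekin r=64, dish r=59. The dish axis is at about (0.556,0.065) with yaw 0.165. I'm moving above the loose plum.

```bash
cat > to.py <<'E'
import sys
from h import *
x,y,z=map(float,sys.argv[1:4]); s=robot.sense(); A=q(s["tool_rot"])
T=R.from_euler("z",float(sys.argv[4]))*R.from_matrix(np.diag([1.,-1,-1])) if len(sys.argv)>4 else A
print("shift mm",np.round(A.inv().apply(np.array([x,y,z])-s["tcp_pos"])*1000,1),"turn deg",np.round((A.inv()*T).as_rotvec(degrees=True),2),"t",round(s["clock"],2),"F",np.round(s["ft_force"],1),"gap",round(s["finger_gap"],4),"ff",np.round(s["finger_force"],1))
E
python3 -m jog '[[[0.042,-0.029,0.004,0,0,0,0.8],[0.084,-0.058,0.012,0,0,0,0.8],[0.125,-0.086,0.02,0,0,0,0.8],[0.165,-0.113,0.03,0,0,0,0.8],[0.2,-0.137,0.04,0,0,0,0.8],[0.235,-0.161,0.05,0,0,0,0.8],[0.27,-0.185,0.06,0,0,0,0.8],[0.305,-0.209,0.07,0,0,0,0.8],[0.34,-0.233,0.08,0,0,0,0.8],[0.375,-0.257,0.09,0,0,0,0.8],[0.41,-0.281,0.1,0,0,0,0.8],[0.44,-0.302,0.1,0,0,0,0.8]]]'
python3 to.py .5575 -.1435 .15 .254
```

```text
clock: 1.1
tcp_pos: [0.4792, -0.2329, 0.155]
tool_rot: [-0.0, 0.992, 0.127, -0.001]
ft_force: [0.8, -0.8, 1.2]
finger_gap: 0.0684
finger_force: 0.0
shift mm [ 98.3 -66.9   4.9] turn deg [-0.06  0.07 -0.02] t 1.1 F [ 0.8 -0.8  1.2] gap 0.0684 ff 0.0
```

```bash
python3 -m jog '[[[0.03,-0.02,0,0,0,0,0.8],[0.05,-0.034,0,0,0,0,0.8],[0.06,-0.042,0,0,0,0,0.8],[0.06,-0.042,0,0,0,0,0.8],[0.06,-0.042,0,0,0,0,0.8]]]'
python3 to.py .5575 -.1435 .15 .254; python3 - <<'E'
from h import *
s=robot.sense();p,d=robot.snapshot("wrist");C=cam("wrist",s);cv2.imwrite("pics/w1.png",p)
h,ss,v=cv2.split(cv2.cvtColor(p,cv2.COLOR_BGR2HSV));pl=((h>150)|(h<8))&(ss>90)&(v<130)
n,l,st,c=cv2.connectedComponentsWithStats(pl.astype(np.uint8))
for i in range(1,n):
    if st[i,4]>200: print(c[i],st[i].tolist(),ray(C,c[i],.029))
E
```

```text
clock: 1.52
tcp_pos: [0.5259, -0.179, 0.1558]
tool_rot: [-0.0, 0.992, 0.127, -0.0]
ft_force: [0.0, 0.4, 0.7]
finger_gap: 0.0681
finger_force: 0.0
shift mm [ 39.5 -26.4   5.8] turn deg [-0.01  0.05  0.07] t 1.52 F [0.  0.4 0.7] gap 0.0681 ff 0.0
[277.27442371 170.85312843] [240, 133, 76, 77, 4555] [ 0.56004857 -0.14499942  0.029     ]
```

Wrist view: one plum blob at (277,171) gives (0.560,-0.145), agreeing with the top view to 2 mm. Descending over it and gripping gently.

```bash
python3 -m jog '[[[0.02,-0.012,0,0,0,0,0.8],[0.041,-0.0255,0.01,0,0,0,0.8],[0.041,-0.0255,0.03,0,0,0,0.8],[0.041,-0.0255,0.055,0,0,0,0.8],[0.041,-0.0255,0.075,0,0,0,0.8],[0.041,-0.0255,0.09,0,0,0,0.8],[0.041,-0.0255,0.105,0,0,0,0.8],[0.041,-0.0255,0.115,0,0,0,0.8],[0.041,-0.0255,0.122,0,0,0,0.8],[0.041,-0.0255,0.127,0,0,0,0.8],[0.041,-0.0255,0.127,0,0,0,0.8],[0.041,-0.0255,0.127,0,0,0,0.8]]]'
python3 to.py .559 -.144 .028 .254
```

```text
clock: 2.57
tcp_pos: [0.5597, -0.1446, 0.0294]
tool_rot: [0.0, 0.992, 0.126, 0.0]
ft_force: [-0.5, 0.1, -0.5]
finger_gap: 0.0686
finger_force: 0.0
shift mm [-0.6 -0.7  1.4] turn deg [ 0.01 -0.02 -0.04] t 2.57 F [-0.5  0.1 -0.5] gap 0.0686 ff 0.0
```

```bash
python3 -m jog '[[[0,0,0.001,0,0,0,0.65],[0,0,0.001,0,0,0,0.58],[0,0,0.001,0,0,0,0.5],[0,0,0.001,0,0,0,0.45],[0,0,0.001,0,0,0,0.4],[0,0,0.001,0,0,0,0.4],[0,0,0.001,0,0,0,0.4],[0,0,0.001,0,0,0,0.4]]]' 25
python3 -m jog '[[[0,0,-0.005,0,0,0,0.4],[0,0,-0.02,0,0,0,0.4],[0,0,-0.04,0,0,0,0.4],[0,0,-0.065,0,0,0,0.4],[0,0,-0.09,0,0,0,0.4],[0,0,-0.115,0,0,0,0.4],[0,0,-0.13,0,0,0,0.4],[0,0,-0.14,0,0,0,0.4],[0,0,-0.14,0,0,0,0.4],[0,0,-0.14,0,0,0,0.4]]]'
python3 to.py .511 .263 .17 .254
```

```text
clock: 3.23
tcp_pos: [0.5602, -0.1444, 0.0288]
tool_rot: [0.0, 0.992, 0.127, 0.001]
ft_force: [-0.7, -0.7, 6.6]
finger_gap: 0.0467
finger_force: 25.3
clock: 4.07
tcp_pos: [0.5594, -0.1441, 0.168]
tool_rot: [-0.0, 0.992, 0.127, 0.0]
ft_force: [0.3, 1.0, -1.9]
finger_gap: 0.0467
finger_force: 25.9
shift mm [  55.4 -406.2   -2. ] turn deg [-0.   -0.01 -0.01] t 4.07 F [ 0.3  1.  -1.9] gap 0.0467 ff 25.9
```

Plum is gripped (gap 46.7 mm, 26 N). Carrying it over to the pot.

```bash
python3 -m jog '[[[0.002,-0.012,0,0,0,0,0.4],[0.005,-0.037,0,0,0,0,0.4],[0.010,-0.07,0,0,0,0,0.4],[0.015,-0.11,0,0,0,0,0.4],[0.02,-0.15,0,0,0,0,0.4],[0.025,-0.19,0,0,0,0,0.4],[0.03,-0.23,0,0,0,0,0.4],[0.036,-0.27,0,0,0,0,0.4],[0.042,-0.31,0,0,0,0,0.4],[0.048,-0.345,0,0,0,0,0.4],[0.052,-0.375,0,0,0,0,0.4],[0.055,-0.395,0,0,0,0,0.4]]]'
python3 -m jog '[[[0.0,-0.008,0,0,0,0,0.4],[0.0,-0.011,0,0,0,0,0.4],[0.0,-0.011,0,0,0,0,0.4],[0.0,-0.011,0,0,0,0,0.4]]]'
python3 to.py .511 .263 .07 .254; python3 - <<'E'
from h import *
s=robot.sense();p,d=robot.snapshot("wrist");cv2.imwrite("pics/w2.png",p)
E
```

```text
clock: 5.07
tcp_pos: [0.5116, 0.2551, 0.1664]
tool_rot: [0.0, 0.992, 0.128, -0.001]
ft_force: [-0.5, -0.6, -0.8]
finger_gap: 0.0465
finger_force: 25.9
clock: 5.4
tcp_pos: [0.5104, 0.2617, 0.1674]
tool_rot: [0.0, 0.992, 0.126, -0.001]
ft_force: [0.4, 0.7, -0.5]
finger_gap: 0.0466
finger_force: 25.9
shift mm [ 1.1 -1.1 97.4] turn deg [ 0.03  0.09 -0.03] t 5.4 F [ 0.4  0.7 -0.5] gap 0.0466 ff 25.9
```

View pics/w2.png

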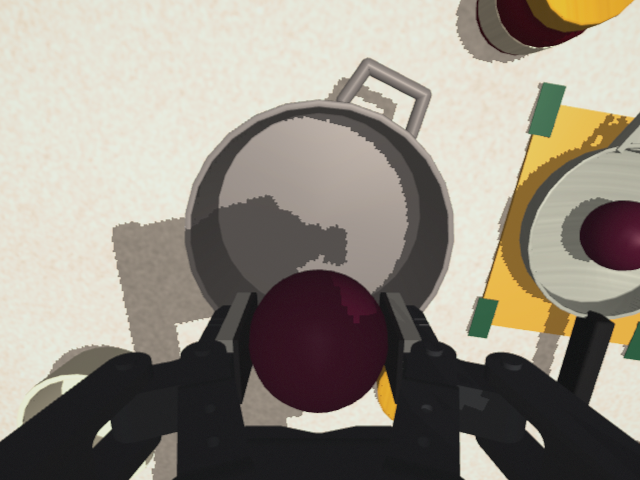

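The plum at (318,340) is held between the pads. The steel pot's opening, centred near (320,220), lies beneath, consistent with the tilted camera. Lowering.

```bash
python3 -m jog '[[[0,-0.001,0.012,0,0,0,0.4],[0,-0.001,0.035,0,0,0,0.4],[0,-0.001,0.06,0,0,0,0.4],[0,-0.001,0.08,0,0,0,0.4],[0,-0.001,0.097,0,0,0,0.4],[0,-0.001,0.11,0,0,0,0.4],[0,-0.001,0.118,0,0,0,0.4],[0,-0.001,0.123,0,0,0,0.4],[0,-0.001,0.127,0,0,0,0.4],[0,-0.001,0.13,0,0,0,0.4],[0,-0.001,0.13,0,0,0,0.4]]]'
python3 -m jog '[[[0,0,0.001,0,0,0,0.4],[0,0,0.002,0,0,0,0.4],[0,0,0.003,0,0,0,0.4],[0,0,0.003,0,0,0,0.4]]]'
python3 to.py .511 .263 .03 .254
```

```text
clock: 6.37
tcp_pos: [0.5108, 0.2636, 0.0382]
tool_rot: [-0.0, 0.992, 0.127, 0.0]
ft_force: [0.4, -0.8, -0.3]
finger_gap: 0.0466
finger_force: 25.9
clock: 6.7
tcp_pos: [0.5107, 0.2637, 0.0353]
tool_rot: [-0.0, 0.992, 0.127, 0.0]
ft_force: [0.6, -0.0, -0.9]
finger_gap: 0.0463
finger_force: 25.9
shift mm [0.1 0.7 5.3] turn deg [-0.   -0.02 -0.01] t 6.7 F [ 0.6 -0.  -0.9] gap 0.0463 ff 25.9
```

```bash
python3 -m jog '[[[0,0,0.001,0,0,0,0.4],[0,0,0.002,0,0,0,0.4],[0,0,0.003,0,0,0,0.4],[0,0,0.004,0,0,0,0.4],[0,0,0.004,0,0,0,0.4]]]'
python3 -m jog '[[[0,0,0.0005,0,0,0,0.4],[0,0,0.001,0,0,0,0.4],[0,0,0.001,0,0,0,0.4]]]'

```

```text
clock: 7.12
tcp_pos: [0.5105, 0.2635, 0.0308]
tool_rot: [0.0, 0.992, 0.127, -0.0]
ft_force: [-0.2, 0.5, 0.4]
finger_gap: 0.0466
finger_force: 25.9
clock: 7.37
tcp_pos: [0.5106, 0.2636, 0.03]
tool_rot: [0.0, 0.992, 0.127, -0.0]
ft_force: [0.4, -0.9, -1.6]
finger_gap: 0.0464
finger_force: 26.0
```

```bash
python3 -m jog '[[[0,0,0.0005,0,0,0,0.4],[0,0,0.001,0,0,0,0.4],[0,0,0.001,0,0,0,0.4]]]'
python3 -m jog '[[[0,0,0,0,0,0,0.56],[0,0,0,0,0,0,0.6],[0,0,0,0,0,0,0.66],[0,0,0,0,0,0,0.74],[0,0,0,0,0,0,0.8],[0,0,0,0,0,0,0.8],[0,0,0,0,0,0,0.8],[0,0,0,0,0,0,0.8],[0,0,0,0,0,0,0.8]]]'
python3 -m jog '[[[0,0,-0.005,0,0,0,0.8],[0,0,-0.02,0,0,0,0.8],[0,0,-0.04,0,0,0,0.8],[0,0,-0.065,0,0,0,0.8],[0,0,-0.09,0,0,0,0.8],[0,0,-0.12,0,0,0,0.8],[0,0,-0.14,0,0,0,0.8],[0,0,-0.15,0,0,0,0.8],[0,0,-0.15,0,0,0,0.8],[0,0,-0.15,0,0,0,0.8]]]'
python3 - <<'E'
from h import *
s=robot.sense();p,d=robot.snapshot("wrist");C=cam("wrist",s);cv2.imwrite("pics/w3.png",p)
h,ss,v=cv2.split(cv2.cvtColor(p,cv2.COLOR_BGR2HSV));pl=((h>150)|(h<8))&(ss>90)&(v<130)
n,l,st,c=cv2.connectedComponentsWithStats(pl.astype(np.uint8))
for i in range(1,n):
    if st[i,4]>300: print(c[i],st[i].tolist(),ray(C,c[i],.03))
E
python3 to.py .47 .05 .18 .165
```

```text
clock: 7.62
tcp_pos: [0.5107, 0.2636, 0.029]
tool_rot: [-0.0, 0.992, 0.127, 0.0]
ft_force: [-0.4, -0.2, -0.2]
finger_gap: 0.0465
finger_force: 26.0
clock: 8.37
tcp_pos: [0.5106, 0.2636, 0.0291]
tool_rot: [0.0, 0.992, 0.127, -0.0]
ft_force: [0.3, 0.4, 0.1]
finger_gap: 0.0681
finger_force: 0.0
clock: 9.2
tcp_pos: [0.5105, 0.2635, 0.179]
tool_rot: [-0.0, 0.992, 0.127, 0.0]
ft_force: [-0.6, 0.5, 0.0]
finger_gap: 0.0685
finger_force: 0.0
[519.43524987  28.18108544] [491, 0, 83, 52, 1861] [0.66395368 0.17399362 0.03      ]
[317.94692575 226.68184455] [285, 194, 67, 66, 3448] [0.51061338 0.26251821 0.03      ]
[608.74832305 231.89052858] [572, 199, 68, 66, 3727] [0.55831487 0.06215981 0.03      ]
shift mm [-92.2 196.4  -1.7] turn deg [0.02 0.08 5.09] t 9.25 F [-0.4 -0.6  1. ] gap 0.0684 ff 0.0
```

View pics/w3.png

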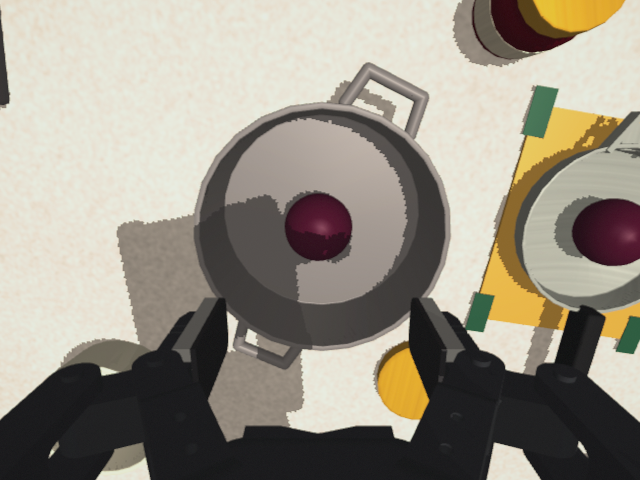

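The plum at (318,227) lies at rest in the middle of the pot. Now to the dish handle.

```bash
python3 -m jog '[[[-0.015,0.03,0,0,0,1,0.6],[-0.03,0.06,0,0,0,2,0.6],[-0.05,0.095,0,0,0,3,0.6],[-0.07,0.13,0,0,0,4,0.6],[-0.09,0.165,0,0,0,5,0.6],[-0.103,0.188,0,0,0,5.1,0.6],[-0.107,0.198,0,0,0,5.1,0.6],[-0.107,0.198,0,0,0,5.1,0.6],[-0.107,0.198,0,0,0,5.1,0.6],[-0.107,0.198,0,0,0,5.1,0.6]]]' 
python3 - <<'E'
from h import *
s=robot.sense();p,d=robot.snapshot("wrist");C=cam("wrist",s);cv2.imwrite("pics/w4.png",p);P=cloud(C,d)
h,ss,v=cv2.split(cv2.cvtColor(p,cv2.COLOR_BGR2HSV))
pl=((h>150)|(h<8))&(ss>90)&(v<130)
c,a,m=blob(pl,(320,150));print("plum",c,a,ray(C,c,.031))
X=P[...,0];Y=P[...,1];Z=P[...,2]
hm=(Z>.04)&(Z<.05)&(X>.40)&(X<.49)&(abs(Y-.05)<.05)&(v<90)
W=P[hm];print(len(W),W.min(0),W.max(0),np.median(W[:,2]))
if len(W)>20:
    vx,vy,x0,y0=cv2.fitLine(W[:,:2].astype(np.float32),cv2.DIST_L2,0,.01,.01).ravel();print("yaw",np.arctan2(vy/np.sign(vx),abs(vx)),x0,y0)
rm=(Z>.028)&(Z<.037)&(abs(np.hypot(X-.557,Y-.064)-.06)<.012)
Q=P[rm];c,r=circ(Q)
for _ in range(4):
    e=abs(np.hypot(*(Q[:,:2]-c).T)-r); c,r=circ(Q[e<.004])
print("dish",c,r,len(Q))
E
python3 to.py .466 .05 .033 .165
```

```text
clock: 10.08
tcp_pos: [0.4572, 0.0459, 0.1786]
tool_rot: [-0.0, 0.997, 0.082, -0.0]
ft_force: [0.4, 1.0, 0.2]
finger_gap: 0.0511
finger_force: 0.0
plum [319.93881857  67.54556962] 4740 [0.55980661 0.06063929 0.031     ]
2169 [0.4122681  0.03238118 0.04089299] [0.48998662 0.05754386 0.04608042] 0.044042648789697325
yaw 0.17085099 0.45322496 0.045203574
dish [0.55824815 0.06244524] 0.059457422924435975 2879
shift mm [  9.3  -2.3 145.7] turn deg [-0.01  0.01  0.05] t 10.13 F [-0.6 -0.7 -0.3] gap 0.0514 ff 0.0
```

View pics/w4.png

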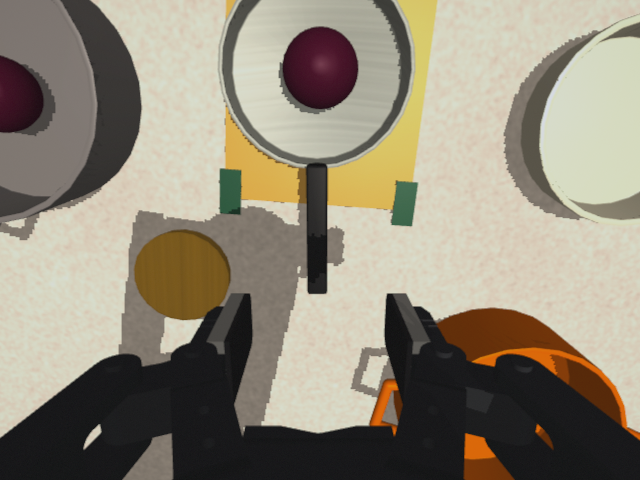

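The dish sits at (316,80) with its handle from (317,165) to (317,292). The fit gives axis (0.558,0.063), yaw 0.171, handle top at z 0.044 as expected. Descending onto the handle about 88 mm from the axis.

```bash
python3 -m jog '[[[0.007,0,0.02,0,0,-0.3,0.55],[0.014,0.0005,0.045,0,0,-0.3,0.55],[0.014,0.0005,0.07,0,0,-0.3,0.55],[0.014,0.0005,0.09,0,0,-0.3,0.55],[0.014,0.0005,0.11,0,0,-0.3,0.55],[0.014,0.0005,0.122,0,0,-0.3,0.55],[0.014,0.0005,0.132,0,0,-0.3,0.55],[0.014,0.0005,0.14,0,0,-0.3,0.55],[0.014,0.0005,0.146,0,0,-0.3,0.55],[0.014,0.0005,0.146,0,0,-0.3,0.55],[0.014,0.0005,0.146,0,0,-0.3,0.55]]]' 
python3 to.py .471 .048 .032 .17
```

```text
clock: 11.05
tcp_pos: [0.4709, 0.0471, 0.0332]
tool_rot: [-0.0, 0.996, 0.085, 0.0]
ft_force: [-0.6, -0.2, -0.0]
finger_gap: 0.0468
finger_force: 0.0
shift mm [ 0.3 -0.9  1.2] turn deg [-0.   -0.01  0.02] t 11.05 F [-0.6 -0.2 -0. ] gap 0.0468 ff 0.0
```

```bash
python3 -m jog '[[[0,-0.001,0.001,0,0,0,0.5],[0,-0.001,0.001,0,0,0,0.42],[0,-0.001,0.001,0,0,0,0.34],[0,-0.001,0.001,0,0,0,0.28],[0,-0.001,0.001,0,0,0,0.25],[0,-0.001,0.001,0,0,0,0.23],[0,-0.001,0.001,0,0,0,0.215],[0,-0.001,0.001,0,0,0,0.2],[0,-0.001,0.001,0,0,0,0.19],[0,-0.001,0.001,0,0,0,0.18],[0,-0.001,0.001,0,0,0,0.17],[0,-0.001,0.001,0,0,0,0.16]]]' 20
python3 -m jog '[[[0,0,0,0,0,0,0.15],[0,0,0,0,0,0,0.14],[0,0,0,0,0,0,0.12],[0,0,0,0,0,0,0.1],[0,0,0,0,0,0,0.1]]]' 
python3 -m jog '[[[0,0,0,0,0,0,0.1],[0,0,0,0,0,0,0.1],[0,0,0,0,0,0,0.1]]]' 60
python3 -m jog '[[[0,0,0,0,0,0,0.1],[0,0,0,0,0,0,0.1],[0,0,0,0,0,0,0.1]]]' 110
python3 to.py .471 .048 .032 .17
```

```text
clock: 12.05
tcp_pos: [0.4705, 0.0479, 0.0321]
tool_rot: [-0.0, 0.996, 0.085, -0.0]
ft_force: [-0.9, 1.4, 2.2]
finger_gap: 0.0143
finger_force: 10.9
clock: 12.47
tcp_pos: [0.4705, 0.0479, 0.0321]
tool_rot: [-0.0, 0.996, 0.085, -0.0]
ft_force: [-0.7, 2.7, 2.1]
finger_gap: 0.0138
finger_force: 20.3
clock: 12.72
tcp_pos: [0.4705, 0.0479, 0.0321]
tool_rot: [-0.0, 0.996, 0.085, -0.0]
ft_force: [-1.6, 2.7, 3.1]
finger_gap: 0.013
finger_force: 62.3
clock: 12.97
tcp_pos: [0.4705, 0.0479, 0.0322]
tool_rot: [-0.0, 0.996, 0.085, 0.0]
ft_force: [-1.7, 3.4, 5.3]
finger_gap: 0.0124
finger_force: 107.1
shift mm [ 0.5 -0.   0.2] turn deg [-0. -0.  0.] t 12.97 F [-1.7  3.4  5.3] gap 0.0124 ff 107.1
```

```bash
python3 -m jog '[[[0,0,-0.0005,0,0,0,0.1],[0,0,-0.0015,0,0,0,0.1],[0,0,-0.003,0,0,0,0.1],[0,0,-0.005,0,0,0,0.1],[0,0,-0.007,0,0,0,0.1],[0,0,-0.009,0,0,0,0.1],[0,0,-0.011,0,0,0,0.1],[0,0,-0.0125,0,0,0,0.1],[0,0,-0.0135,0,0,0,0.1],[0,0,-0.014,0,0,0,0.1],[0,0,-0.014,0,0,0,0.1]]]'
cat > chk.py <<'E'
from h import *
# dish in tool frame from the wrist view: rim plane tilt, rim circle, plum centre
s=robot.sense();p,d=robot.snapshot("wrist");C=cam("wrist",s);P=cloud(C,d);A=q(s["tool_rot"])
t=np.array(s["tcp_pos"]);T=A.inv().apply((P-t).reshape(-1,3)).reshape(P.shape)
h,ss,v=cv2.split(cv2.cvtColor(p,cv2.COLOR_BGR2HSV))
ok=(d>0)&(abs(np.hypot(T[...,0]-.088,T[...,1])-.06)<.008)&(abs(T[...,2])<.015)&(P[...,2]>.02)&(T[...,0]>.035)
Q=P[ok]; M=np.c_[Q[:,:2]-Q[:,:2].mean(0),np.ones(len(Q))]
w=np.ones(len(Q),bool)
for _ in range(6):
    a=np.linalg.lstsq(M[w],Q[w,2],rcond=None)[0]; e=Q[:,2]-M@a; w=(e>-.002)&(e<.003)
c,r=circ(Q[w])
print("n",w.sum(),"rim z",a[2],"tilt",np.hypot(*a[:2]),"dish ctr",c,"r",r)
pl=((h>150)|(h<8))&(ss>90)&(v<130); cc,ar,m=blob(pl,(320,150))
# sphere fit of the plum surface
S=P[m]; S=S[np.linalg.norm(S-np.median(S,0),axis=1)<.03]; B=np.c_[2*S,np.ones(len(S))]; b=np.linalg.lstsq(B,(S**2).sum(1),rcond=None)[0]
print("plum sphere",b[:3],"r",np.sqrt(b[3]+b[:3]@b[:3]),"ray",ray(C,cc,a[2]-.002),"px",cc)
print("tool yaw",np.arctan2(*A.apply([1,0,0])[1::-1]),"tcp",t,"t",s["clock"],"gap",s["finger_gap"],"F",np.round(s["ft_force"],1),"tq",np.round(s["wrist_torque"],2))
E
python3 chk.py
```

```text
clock: 13.88
tcp_pos: [0.4706, 0.0479, 0.0463]
tool_rot: [0.0, 0.996, 0.085, 0.0]
ft_force: [-0.4, -0.2, -2.6]
finger_gap: 0.0127
finger_force: 107.1
n 8612 rim z 0.044648655137037925 tilt 0.01798118664604237 dish ctr [0.55825945 0.06222055] r 0.05928594950833727
plum sphere [0.55932306 0.06020416 0.0440922 ] r 0.023391508352055206 ray [0.55800387 0.0600233  0.04264866] px [324.39749459  63.52296624]
tool yaw 0.17007387608277436 tcp [0.47059091 0.04785052 0.04625159] t 13.8833 gap 0.012700833263237914 F [-0.4 -0.2 -2.6] tq [-0.04  0.24  0.05]
```

The dish is lifted level (tilt 0.018) with its plum about 2 mm off centre. Raising further, smoothly.

```bash
python3 -m jog '[[[0,0,-0.001,0,0,0,0.1],[0,0,-0.003,0,0,0,0.1],[0,0,-0.007,0,0,0,0.1],[0,0,-0.012,0,0,0,0.1],[0,0,-0.018,0,0,0,0.1],[0,0,-0.024,0,0,0,0.1],[0,0,-0.03,0,0,0,0.1],[0,0,-0.035,0,0,0,0.1],[0,0,-0.039,0,0,0,0.1],[0,0,-0.042,0,0,0,0.1],[0,0,-0.044,0,0,0,0.1],[0,0,-0.045,0,0,0,0.1]]]'
python3 -m jog '[[[0,0,-0.001,0,0,0,0.1],[0,0,-0.003,0,0,0,0.1],[0,0,-0.007,0,0,0,0.1],[0,0,-0.012,0,0,0,0.1],[0,0,-0.018,0,0,0,0.1],[0,0,-0.024,0,0,0,0.1],[0,0,-0.03,0,0,0,0.1],[0,0,-0.035,0,0,0,0.1],[0,0,-0.039,0,0,0,0.1],[0,0,-0.042,0,0,0,0.1],[0,0,-0.044,0,0,0,0.1],[0,0,-0.045,0,0,0,0.1]]]'
python3 -m jog '[[[0,0,0,0,0,0,0.1],[0,0,0,0,0,0,0.1]]]'; python3 chk.py
```

```text
clock: 14.93
tcp_pos: [0.4706, 0.0478, 0.0914]
tool_rot: [0.0, 0.996, 0.085, 0.0]
ft_force: [0.0, 0.3, -2.7]
finger_gap: 0.0121
finger_force: 107.1
clock: 15.93
tcp_pos: [0.4706, 0.0478, 0.1364]
tool_rot: [0.0, 0.996, 0.085, 0.0]
ft_force: [-0.4, -0.5, -3.2]
finger_gap: 0.0125
finger_force: 107.1
clock: 16.1
tcp_pos: [0.4704, 0.0478, 0.1359]
tool_rot: [-0.0, 0.996, 0.085, -0.0]
ft_force: [-0.3, 0.2, -2.5]
finger_gap: 0.0124
finger_force: 107.1
n 8570 rim z 0.13429920110990295 tilt 0.026079649620060916 dish ctr [0.55799474 0.06215061] r 0.059268068733036645
plum sphere [0.55924598 0.06021288 0.13374221] r 0.02339077429871847 ray [0.55784576 0.06000028 0.1322992 ] px [324.43594656  63.26357449]
tool yaw 0.17001222716182202 tcp [0.4703636  0.04783194 0.13594837] t 16.1 gap 0.012386028409336685 F [-0.3  0.2 -2.5] tq [-0.04  0.24  0.01]
```

Stable. Now the first 24° of the turn about the dish axis (L = 88.5 mm).

```bash
python3 -m jog '[[[0,0.0008,0,0,0,-0.5,0.1],[0,0.0023,0,0,0,-1.5,0.1],[0.0002,0.0054,0,0,0,-3.5,0.1],[0.0005,0.0093,0,0,0,-6,0.1],[0.0011,0.0138,0,0,0,-9,0.1],[0.0019,0.0184,0,0,0,-12,0.1],[0.003,0.0229,0,0,0,-15,0.1],[0.0043,0.0273,0,0,0,-18,0.1],[0.0056,0.031,0,0,0,-20.5,0.1],[0.0067,0.0339,0,0,0,-22.5,0.1],[0.0073,0.0353,0,0,0,-23.5,0.1],[0.0077,0.036,0,0,0,-24,0.1]]]'; python3 chk.py
```

```text
clock: 17.15
tcp_pos: [0.4843, 0.0134, 0.136]
tool_rot: [0.0, 0.957, 0.291, -0.0]
ft_force: [0.3, -0.8, -3.2]
finger_gap: 0.0126
finger_force: 107.2
n 8588 rim z 0.13433124976756655 tilt 0.022678039577118246 dish ctr [0.55822787 0.06189698] r 0.059286400939440445
plum sphere [0.56010928 0.06068044 0.13378411] r 0.02339505355822839 ray [0.55889901 0.05991527 0.13233125] px [324.19329468  63.22767835]
tool yaw 0.5896384940926553 tcp [0.48428474 0.01337608 0.1359841 ] t 17.15 gap 0.01255764692513891 F [ 0.3 -0.8 -3.2] tq [-0.17  0.24 -0.03]
```

The dish turned in place with its plum steady. Continuing with the same rows.

```bash
python3 -m jog '[[[0,0.0008,0,0,0,-0.5,0.1],[0,0.0023,0,0,0,-1.5,0.1],[0.0002,0.0054,0,0,0,-3.5,0.1],[0.0005,0.0093,0,0,0,-6,0.1],[0.0011,0.0138,0,0,0,-9,0.1],[0.0019,0.0184,0,0,0,-12,0.1],[0.003,0.0229,0,0,0,-15,0.1],[0.0043,0.0273,0,0,0,-18,0.1],[0.0056,0.031,0,0,0,-20.5,0.1],[0.0067,0.0339,0,0,0,-22.5,0.1],[0.0073,0.0353,0,0,0,-23.5,0.1],[0.0077,0.036,0,0,0,-24,0.1]]]'; python3 chk.py
python3 -m jog '[[[0,0.0008,0,0,0,-0.5,0.1],[0,0.0023,0,0,0,-1.5,0.1],[0.0002,0.0054,0,0,0,-3.5,0.1],[0.0005,0.0093,0,0,0,-6,0.1],[0.0011,0.0138,0,0,0,-9,0.1],[0.0019,0.0184,0,0,0,-12,0.1],[0.003,0.0229,0,0,0,-15,0.1],[0.0043,0.0273,0,0,0,-18,0.1],[0.0056,0.031,0,0,0,-20.5,0.1],[0.0067,0.0339,0,0,0,-22.5,0.1],[0.0073,0.0353,0,0,0,-23.5,0.1],[0.0077,0.036,0,0,0,-24,0.1]]]'; python3 chk.py
```

```text
clock: 18.2
tcp_pos: [0.5108, -0.0121, 0.1361]
tool_rot: [0.0, 0.875, 0.483, 0.0]
ft_force: [0.7, 0.2, -3.4]
finger_gap: 0.0124
finger_force: 107.2
n 8510 rim z 0.13446280397139485 tilt 0.023670813671921666 dish ctr [0.55825038 0.06205513] r 0.05928101418922815
plum sphere [0.56047417 0.06178304 0.13385999] r 0.023398611878141823 ray [0.55967587 0.06058578 0.1324628 ] px [324.01656649  63.06722562]
tool yaw 1.0086661372316532 tcp [ 0.51076622 -0.01206635  0.13607425] t 18.2 gap 0.012447074634570995 F [ 0.7  0.2 -3.4] tq [-0.28  0.19 -0.02]
clock: 19.25
tcp_pos: [0.5454, -0.0247, 0.1361]
tool_rot: [0.0, 0.756, 0.655, 0.0]
ft_force: [-0.3, 1.0, -3.3]
finger_gap: 0.0123
finger_force: 107.2
n 8432 rim z 0.13455422215555557 tilt 0.02628569290947434 dish ctr [0.55834497 0.06204297] r 0.05930607033337082
plum sphere [0.56043975 0.06276788 0.13385778] r 0.023411704047169597 ray [0.56016713 0.06127188 0.13255422] px [323.83336705  62.94017397]
tool yaw 1.4275008089114833 tcp [ 0.54537421 -0.02474264  0.13608879] t 19.25 gap 0.012289159656244657 F [-0.3  1.  -3.3] tq [-0.31  0.06  0.03]
```

```bash
python3 -m jog '[[[0,0.0008,0,0,0,-0.5,0.1],[0,0.0023,0,0,0,-1.5,0.1],[0.0002,0.0054,0,0,0,-3.5,0.1],[0.0005,0.0093,0,0,0,-6,0.1],[0.0011,0.0138,0,0,0,-9,0.1],[0.0019,0.0184,0,0,0,-12,0.1],[0.003,0.0229,0,0,0,-15,0.1],[0.0041,0.0266,0,0,0,-17.5,0.1],[0.0051,0.0295,0,0,0,-19.5,0.1],[0.0056,0.031,0,0,0,-20.5,0.1],[0.0059,0.0317,0,0,0,-21,0.1],[0.006,0.0321,0,0,0,-21.3,0.1]]]'
python3 -m jog '[[[0,0,0,0,0,0,0.1],[0,0,0,0,0,0,0.1],[0,0,0,0,0,0,0.1],[0,0,0,0,0,0,0.1],[0,0,0,0,0,0,0.1],[0,0,0,0,0,0,0.1]]]'; python3 chk.py
python3 - <<'E'
from h import *
p,d=robot.snapshot("top");cv2.imwrite("pics/top1.png",p)
C=cam("top");h,s,v=cv2.split(cv2.cvtColor(p,cv2.COLOR_BGR2HSV))
c,a,m=blob(((h>150)|(h<8))&(s>90)&(v<110),(198,270));print("pot plum",ray(C,c,.029),a)
E
```

```text
clock: 20.3
tcp_pos: [0.5777, -0.0233, 0.136]
tool_rot: [-0.0, 0.622, 0.783, -0.0]
ft_force: [-0.1, 0.8, -3.0]
finger_gap: 0.0124
finger_force: 107.2
clock: 20.8
tcp_pos: [0.5778, -0.0234, 0.1361]
tool_rot: [0.0, 0.622, 0.783, 0.0]
ft_force: [-0.5, -0.2, -4.1]
finger_gap: 0.0123
finger_force: 107.2
n 8316 rim z 0.13446828055307727 tilt 0.030819356164126288 dish ctr [0.55815664 0.06188989] r 0.05925833109406215
plum sphere [0.55974289 0.06348443 0.13385955] r 0.023407494797431604 ray [0.56002801 0.06195436 0.13246828] px [323.61966548  62.75362392]
tool yaw 1.798375945561369 tcp [ 0.57775401 -0.02337794  0.13609779] t 20.8 gap 0.012338325913911683 F [-0.5 -0.2 -4.1] tq [-0.22 -0.05  0.03]
pot plum [0.50869126 0.26523196 0.029     ] 321
```

View pics/top1.png

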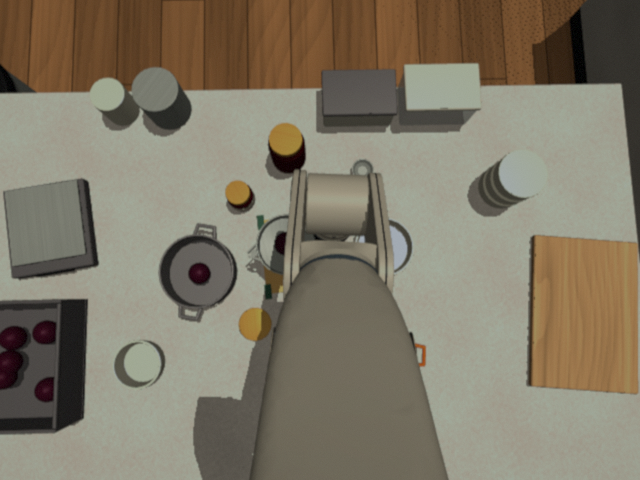

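The spout at (253,255) points at the pot centre (198,270), where the plum lies, and the bystanders are unmoved. The dish underside is about 0.104 m up, tilt 0.03, its plum about 2 mm off centre. Handing in.

```bash
python3 -c "
from rig import robot
print(robot.job_done())"
```

```text
the job is handed in; nothing more can be done
None
```

Job handed in, no verdict returned: the loose plum was lowered into the steel pot and let go, and the dish is held level about 0.10 m up over its mat, its spout at the pot and its plum about 2 mm off centre.

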